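# Drop the rotor over its drive key

### The arm

A 6-joint arm with a two-finger parallel gripper is mounted at the origin on a cart in front of the work surface, level with it; the furniture and walls round the work are solid. World frame = base frame: x ahead of the robot, y to its left, z up, the work surface at z = 0. Lengths are in m, angles in rad, forces in N, time in s.
With the tool pointing down it reaches from about 0.35 to 0.85 m from the base axis. Payload 8.1 kg.
Tool frame: the origin (TCP) lies on the centre line of the jaws, within the pads' length; the fingertips stand 17 mm ahead of it and the grasp point (between the pads) lies 2 mm behind it; z points along the fingers, y is the line along which they close (so a half turn about z gives the same grasp; the last joint's range is limited). The gripper opens to 93 mm and grips with 3 to 60 N. Pads are 15 mm wide; open, the fingers measure 128 mm over their backs; the gripper's body (75 mm by 188 mm) begins 65 mm behind the grasp point.
Start: joints at [-1.254, 0.13, 1.488, -0, 1.523, -0.085], TCP at [0.235, -0.552, 0.199] pointing down, gripper open.
Joint ranges: [-2.96, 2.96], [-0.89, 2.26], [0.02, 2.5], [-1.34, 4.48], [0, 2.73], [-2.66, 2.66]. Speed limits (rad/s): [2.39, 2.39, 2.79, 3.14, 3.14, 3.14].

### API

Orientations are given as a rotation vector (axis times angle).
In Python, from plant import status, eyes, robot gives the robot as it stands. The module is installed in compiled form; this text tells all that it offers.
- The arm moves only by the tool servo_tool, never from a script. Its argument "plan" is text: rows parted by semicolons, each of 4 numbers parted by spaces: the shift along the tool's x, y, z in m, then the turn about the tool's z in degrees. A call has 1 to 12 rows; each row is the pose to reach, as a shift and turn from the pose commanded when the call began, along the tool's axes at that moment; what a row does not reach only later rows make up. A row lasts 1/12 s, in which the tool goes at most 41.7 mm and 7.16 degrees, less where a joint would pass 70% of its speed; a pose out of reach is approached as far as the arm can. A call with a gripper value outside its range is refused whole. "grip" is the closure, from -1 (fully open) to 1 (shut), set as the call begins (left out, the last holds). The fingers move at their own pace and stop on an object; "grip_force" is the grip in N (left out, the last holds). Time passes only in rows, so rows that repeat a pose let the fingers close. It gives the time, the measured TCP pose, the force, the opening and the grip force at its end, in the units of the state.
- status.read_state(): the state, without advancing time (a new reading comes with each control period).
- eyes.read_camera(name): name is "scene" or "side" or "wrist"; returns a dict with "image" (384x512x3 uint8, blue, green, red), "fovy" (degrees; the focal length in pixels is half the picture's height over the tangent of half this angle, whatever the lens; pixels are square), "cx", "cy" (the principal point, pixels), "world_from_camera" (4x4, takes a point from camera to world coordinates); the wrist camera has in their place "hand_eye" (4x4, takes a point from camera to tool coordinates, whose origin is the TCP and whose axes are the flange's). Camera axes: x right, y down, z forward; pixel columns grow to the right and rows downward; lengths in m; the calibration is good to about 2 mm. The wrist camera is an equidistant fisheye: a pixel r from the principal point sees the ray r / f radians off the axis. A picture is of the moment at which its call begins: read the wrist's pose just before it. There is no depth.
- robot.close_job(): hands the job in; it is judged then, once.
The state is a dict: "t": time; "q": joint angles; "dq": joint speeds; "joint_torque": joint torques, N m; "tool_pos": TCP position; "orientation": TCP orientation; "force": force on the tool from outside, world axes, zero at the start; "wrist_torque": the same for the moment, N m; "opening": finger opening in m; "gripper_force": force on a finger pad.
Only numpy, scipy, OpenCV 4.12 (cv2) and the standard library are available. Lean on these libraries where they do the work, as an engineer would, in place of code of your own. Each camera call takes 0.05 s, during which the arm holds its last target. There are 200 camera calls.

### The job

Two small tube rotors sit on twin bench drives; one is down on its deck, the other rides high because the slot across its underside does not line up with the drive's cross key. Turn the high rotor by its grip bar, without taking it off the spindle, until its slot drops over the key and it sits fully home and level on the deck, then let go. Leave the other rotor where it is.

Things in the scene. Friction and masses are not known exactly. Their poses are not given: they have to be found in the camera images.
- rotor_a: The rotor that rides high, loose, about 0.4 kg: aluminium plate 116 mm across, 28 thick, cut right across by a slot 34 mm wide; over its middle a steel hub 52 mm across with a blind bore (4 mm play on the spindle). Origin: centre of underside; x along the slot, z up; half a turn makes no difference. Starts with its underside on top of the key, slot 40 to 90 degrees off it.
- rotor_a_grip (a point): Middle of rotor_a's black grip bar on top of the hub: 64 mm long along the slot (x), 22 mm wide (y), 30 mm high, its top 88 mm and this point 73 mm above the rotor's underside. Under the bar is the hub's round top, 58 mm above the underside.
- drive_a: rotor_a's drive, fixed: white housing 150 x 150 mm, origin under its centre; steel deck top 30 mm up. Spindle 24 mm across, 50 mm above the deck; through its foot the key, a bar 80 mm long (x), 18 wide, 18 above the deck. Dark pointer blocks 70 mm out at both ends show the key's line past the rotor's rim. Slot clears key within 11 degrees; the rotor then drops 18 mm.
- rotor_b: The other rotor, the same in every way, already seated on the twin drive, white tube caps and black grip bar alike but 18 mm lower. Origin: centre of its underside, x along its slot. To be left alone. It may stand left or right of rotor_a.

How it is judged:
By the outcome, as a careful person would: the job done as asked, in the order asked, and still so for the second after the job is handed in, with the robot touching nothing.
It also fails if it takes over 32 s, if anything falls off the work surface, if the arm or the gripper's body presses on something with over 40 N, if the wrist force passes 120 N, or if a joint passes its speed limit or range.

## Working session

There is one attempt and no reset: what is moved stays moved. The work goes in short steps, Python scripts to look and compute and a tool call to move; the robot and the scene stay as the last step left them, time stands still between calls to the robot, and variables do not carry over. Pictures are saved under pics/ and viewed, at most 10 in all, crops included, and the job is handed in when it is done.

Besides the shell and the picture viewer there is one more tool, called after "Request:" by a JSON object that holds its "name" and its "arguments", one argument or row to a line. servo_tool: Moves the arm, as the interface text tells. Its arguments: {"type":"object","properties":{"plan":{"type":"string"},"grip":{"type":"number"},"grip_force":{"type":"number"}},"required":["plan"]}

```bash
mkdir -p pics
python3 - <<'E'
from plant import status, eyes, robot
import cv2, numpy as np, pickle
s=status.read_state(); print(s)
for n in("scene","side"):
    d=eyes.read_camera(n); cv2.imwrite(f"pics/{n}0.png",d["image"]); pickle.dump(d,open(f"{n}0.pkl","wb"))
    print(n,d["fovy"],d["cx"],d["cy"],np.round(d["world_from_camera"],4).tolist())
a=cv2.imread("pics/scene0.png");b=cv2.imread("pics/side0.png")
E
```

```text
{'t': 0.0, 'q': array([-1.25438913e+00,  1.31105437e-01,  1.48928511e+00, -1.63224146e-05,
        1.52296410e+00, -8.53870604e-02]), 'dq': array([ 5.12978884e-05,  1.35676771e-03,  2.62317011e-04, -1.13227096e-04,
       -1.04878520e-03,  1.16877551e-03]), 'joint_torque': array([ 2.26128621e-03, -5.59846687e+01, -4.91754019e+01,  7.68924016e-02,
        3.54654598e-02, -1.53811893e-04]), 'tool_pos': array([ 0.23447904, -0.55164255,  0.19751754]), 'orientation': array([-3.07669531e+00, -6.26552426e-01,  3.44237095e-04]), 'force': array([-0.25605225,  0.75990337, -0.23324048]), 'wrist_torque': array([-0.01716268,  0.01797392,  0.03190852]), 'gripper_force': 0.0, 'opening': 0.09310591502598009}
scene 48.13362683337879 257.3779145964584 187.03220365213053 [[-0.7263, -0.4324, 0.5344, 0.0548], [-0.6874, 0.4655, -0.5575, 0.4631], [-0.0078, -0.7722, -0.6353, 0.653], [0.0, 0.0, 0.0, 1.0]]
side 54.18248589529475 260.4667583741389 186.4480673159356 [[-0.9452, -0.1966, 0.2606, 0.2504], [-0.3264, 0.5625, -0.7596, 0.6489], [0.0027, -0.8031, -0.5959, 0.6068], [0.0, 0.0, 0.0, 1.0]]
```

View pics/scene0.png

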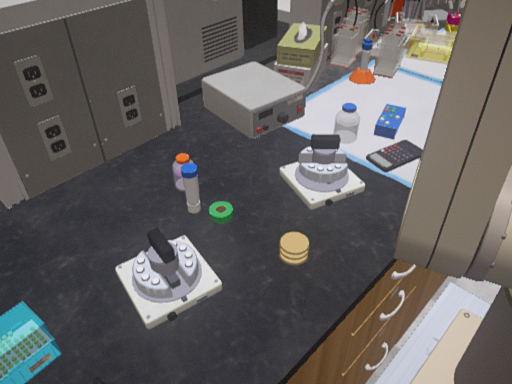

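View pics/side0.png

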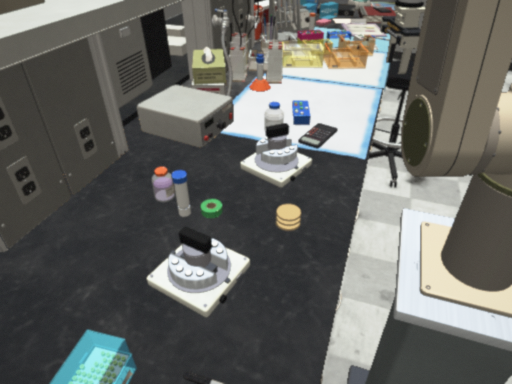

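Run:
```python
import cv2, numpy as np
a=cv2.imread("pics/scene0.png");b=cv2.imread("pics/side0.png")
c=lambda i,x,y,w,h,k:cv2.resize(i[y:y+h,x:x+w],None,fx=k,fy=k,interpolation=cv2.INTER_CUBIC)
m=np.vstack([np.hstack([c(a,110,220,114,100,3.5),c(b,142,220,114,100,3.5)]),np.hstack([c(a,265,125,114,84,3.5),c(b,228,115,114,84,3.5)])[:250]])
print(m.shape);cv2.imwrite("pics/m.png",m)
```

```text
(600, 798, 3)
```

View pics/m.png

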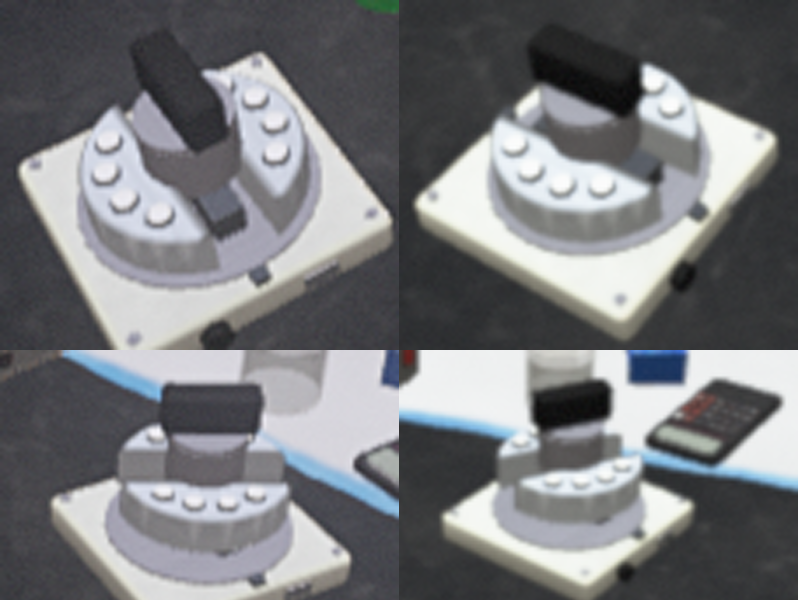

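Run:
```python
import cv2, numpy as np
a=cv2.imread("pics/scene0.png");b=cv2.imread("pics/side0.png")
c=lambda i,x,y,w,h,k:cv2.resize(i[y:y+h,x:x+w],None,fx=k,fy=k,interpolation=cv2.INTER_CUBIC)
m=np.hstack([c(a,277,128,90,80,4.4),c(b,238,118,80,71,5)[:352]])
m=cv2.convertScaleAbs(m,alpha=1.3,beta=15)
print(m.shape);cv2.imwrite("pics/m2.png",m)
```

```text
(352, 796, 3)
```

View pics/m2.png

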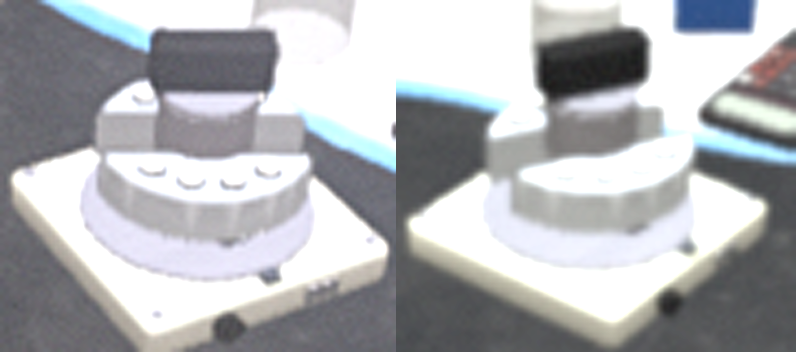

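```bash
cat > h.py <<'E'
import numpy as np
def proj(d,P):
    T=np.linalg.inv(d["world_from_camera"]); f=192/np.tan(np.radians(d["fovy"])/2)
    c=P@T[:3,:3].T+T[:3,3]; return c[:,:2]/c[:,2:]*f+[d["cx"],d["cy"]]
def pose(L,x,y,a):
    c,s=np.cos(a),np.sin(a); L=np.array(L,float); return np.c_[x+c*L[:,0]-s*L[:,1],y+s*L[:,0]+c*L[:,1],L[:,2]]
E
python3 - <<'E'
from h import *; import pickle
from scipy.optimize import least_squares
S=pickle.load(open("scene0.pkl","rb"));D=pickle.load(open("side0.pkl","rb"))
u=lambda p,o,k:np.array(p)/k+o
dr=[[-.075,-.075,0],[.075,.075,0],[.075,-.075,0]]
sd=u([[13,180],[388,245],[151,331]],[277,128],4.4); dd=u([[14,222],[371,208],[216,330]],[238,118],5)
sb=u([[152,92],[273,95],[155,30],[277,30]],[277,128],4.4); db=u([[145,95],[253,78],[142,43],[249,28]],[238,118],5)
def fd(p):
    P=pose(dr,*p[:3]);P[:,2]=p[3]; return np.r_[proj(S,P)-sd,proj(D,P)-dd].ravel()
def fb(p):
    P=pose([[.032,.011,.058],[-.032,.011,.058],[.032,-.011,.088],[-.032,-.011,.088]],*p[:3]);P[:,2]+=p[3]; return np.r_[proj(S,P)-sb,proj(D,P)-db].ravel()
for f,x0 in((fd,[.5,0,2.5,.03]),(fb,[.5,0,.8,.048])):
  for k in range(4):
    r=least_squares(f,np.array(x0)+[0,0,(k*np.pi/2 if f is fd else 0),0]); print(r.cost,np.round(r.x,4),np.degrees(r.x[2])); 
  print(r.fun.round(1))
E
```

```text
4.8866188488116515 [ 0.5048 -0.23    2.7867  0.0182] 159.66514653519698
4.886618848801607 [ 0.5048 -0.23    2.7867  0.0182] 159.66514870117243
4.886618848804189 [ 0.5048 -0.23    2.7867  0.0182] 159.66514795063725
4.886618848798728 [ 0.5048 -0.23    9.0699  0.0182] 519.6651513956953
[-0.6 -1.4  1.4  0.8  0.4  0.5 -1.5  1.1 -0.1  0.2 -0.  -0.8]
13.98338251520604 [ 0.5022 -0.2264  0.6757  0.0465] 38.71622136914941
13.98338251520604 [ 0.5022 -0.2264  0.6757  0.0465] 38.71622136914941
13.98338251520604 [ 0.5022 -0.2264  0.6757  0.0465] 38.71622136914941
13.98338251520604 [ 0.5022 -0.2264  0.6757  0.0465] 38.71622136914941
[-0.5  0.1  0.8  0.6 -0.4 -2.4  0.7 -1.3  0.9  2.8  1.1  2.3 -1.2 -0.4
 -0.7 -1. ]
```

Request:
{"name": "servo_tool", "arguments": {
  "plan": "0.031 -0.016 0 -1.5;0.062 -0.032 0 -3;0.093 -0.048 0 -4.5;0.125 -0.064 0 -6;0.156 -0.081 0 -7.5;0.187 -0.097 0 -9;0.218 -0.113 0 -10.5;0.249 -0.129 0 -12;0.28 -0.145 0 -13;0.312 -0.161 0 -14;0.343 -0.177 0 -15;0.374 -0.193 0 -16"
}}

```text
t: 1.1
tool_pos: [0.504, -0.2266, 0.1982]
orientation: [-2.96, -1.05, 0.001]
force: [0.5, -0.2, 0.0]
opening: 0.0933
gripper_force: 0.0
```

Run:
```python
from plant import status, eyes
import cv2, numpy as np, pickle
s=status.read_state(); d=eyes.read_camera("wrist"); pickle.dump((s,d),open("w1.pkl","wb"))
print(s["t"],s["tool_pos"],s["orientation"],s["q"],d["fovy"],d["cx"],d["cy"],np.round(d["hand_eye"],4).tolist())
cv2.imwrite("pics/w1.png",cv2.resize(d["image"],None,fx=1.5,fy=1.5,interpolation=cv2.INTER_CUBIC))
```

```text
1.1 [ 0.50402994 -0.2266272   0.19817432] [-2.96032061e+00 -1.05046965e+00  6.36185802e-04] [-5.15302850e-01  3.35036433e-03  1.62160506e+00 -3.28564205e-05
  1.51721759e+00  3.73517357e-01] 65.70646984690485 255.69432643055154 197.22255916483272 [[0.0006, -0.9555, -0.2951, 0.0833], [1.0, 0.0005, 0.0004, 0.0005], [-0.0003, -0.2951, 0.9555, -0.1858], [0.0, 0.0, 0.0, 1.0]]
```

View pics/w1.png

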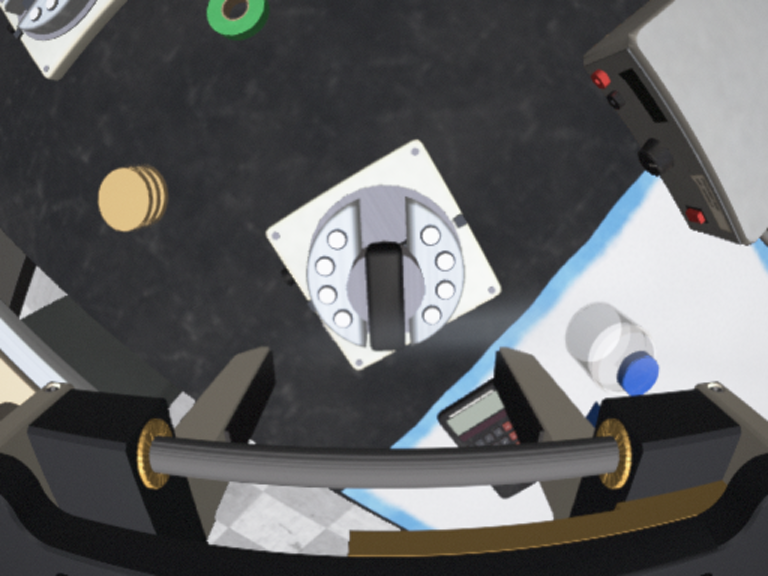

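```bash
cat >> h.py <<'E'
from scipy.spatial.transform import Rotation as R
def wray(s,d,p,z):
    p=np.array(p,float)-[d["cx"],d["cy"]]; f=192/np.tan(np.radians(d["fovy"])/2)
    r=np.linalg.norm(p,axis=1); th=r/f
    v=np.c_[p/r[:,None]*np.sin(th)[:,None],np.cos(th)]
    H=d["hand_eye"]; Q=R.from_rotvec(s["orientation"]).as_matrix()
    o=Q@H[:3,3]+s["tool_pos"]; v=v@(Q@H[:3,:3]).T
    return o+v*((z-o[2])/v[:,2])[:,None]
E
python3 - <<'E'
from h import *; import pickle
s,d=pickle.load(open("w1.pkl","rb"))
dg=lambda v:np.degrees(np.arctan2(v[1],v[0]))
b=wray(s,d,np.array([[369,245],[402,245],[371,349],[405,349]])/1.5,.136); print(b.round(4),b.mean(0),dg((b[0]+b[1]-b[2]-b[3])),dg(b[1]-b[0]))
for z in(.02,.028):
  c=wray(s,d,np.array([[417,141],[500,292],[357,370],[266,234]])/1.5,z); print(c.mean(0),[np.linalg.norm(c[i]-c[i-1]).round(4) for i in range(4)],[dg(c[i]-c[i-1]).round(1) for i in range(4)])
print(wray(s,d,np.array([[460,219],[305,310]])/1.5,.03))
print("bottle",wray(s,d,np.array([[600,335],[638,373]])/1.5,.0),wray(s,d,np.array([[638,373]])/1.5,.1))
E
```

```text
[[ 0.5277 -0.1975  0.136 ]
 [ 0.5394 -0.212   0.136 ]
 [ 0.4785 -0.2383  0.136 ]
 [ 0.4915 -0.2543  0.136 ]] [ 0.50927    -0.22551726  0.136     ] 40.54888212724148 -50.86792255978522
[ 0.5052586  -0.22791467  0.02      ] [np.float64(0.1468), np.float64(0.1469), np.float64(0.146), np.float64(0.146)] [np.float64(-20.0), np.float64(-110.3), np.float64(159.7), np.float64(70.0)]
[ 0.50666045 -0.22674184  0.028     ] [np.float64(0.1436), np.float64(0.1437), np.float64(0.1428), np.float64(0.1428)] [np.float64(-20.0), np.float64(-110.3), np.float64(159.7), np.float64(70.0)]
[[ 0.5730199  -0.25040237  0.03      ]
 [ 0.4322945  -0.19973648  0.03      ]]
bottle [[ 5.82886731e-01 -4.45463572e-01  0.00000000e+00]
 [ 5.83747642e-01 -5.20568959e-01  5.55111512e-17]] [[ 0.57991813 -0.43045963  0.1       ]]
```

Request:
{"name": "servo_tool", "arguments": {
  "plan": "0.001 0.002 0.015 -1;0.001 0.002 0.035 -1;0.001 0.002 0.052 -1;0.001 0.002 0.062 -1;0.001 0.002 0.068 -1;0.001 0.002 0.071 -1;0.001 0.002 0.071 -1"
}}

```text
t: 1.73
tool_pos: [0.5052, -0.2293, 0.1273]
orientation: [-2.952, -1.074, 0.001]
force: [-1.1, 0.2, 0.7]
opening: 0.0932
gripper_force: 0.0
```

Request:
{"name": "servo_tool", "arguments": {
  "plan": "0 0 0 0;0 0 0 0;0 0 0 0;0 0 0 0;0 0 0 0;0 0 0 0;0 0 0 0;0 0 0 0;0 0 0 0;0 0 0 0",
  "grip": 1,
  "grip_force": 8
}}

```text
t: 2.57
tool_pos: [0.5054, -0.2292, 0.1275]
orientation: [-2.952, -1.075, 0.0]
force: [0.7, -0.5, 0.5]
opening: 0.0308
gripper_force: 0.0
```

Request:
{"name": "servo_tool", "arguments": {
  "plan": "0 0 0 0;0 0 0 0;0 0 0 0;0 0 0 0;0 0 0 0;0 0 0 0"
}}

```text
t: 3.07
tool_pos: [0.5054, -0.2292, 0.1275]
orientation: [2.952, 1.075, 0.0]
force: [-0.2, 0.1, 0.3]
opening: 0.0003
gripper_force: 0.0
```

Run:
```python
from plant import status, eyes
import cv2, numpy as np, pickle
s=status.read_state(); d=eyes.read_camera("wrist"); pickle.dump((s,d),open("w2.pkl","wb"))
b=eyes.read_camera("side")["image"]; a=eyes.read_camera("scene")["image"]
c=lambda i,x,y,w,h,k:cv2.resize(i[y:y+h,x:x+w],None,fx=k,fy=k,interpolation=cv2.INTER_CUBIC)
m=np.hstack([c(a,262,88,120,120,3),c(b,218,68,120,120,3)])
m=np.vstack([m,np.pad(c(d["image"],120,120,270,90,2.6),((0,0),(0,18),(0,0)))])
cv2.imwrite("pics/m3.png",m);print(m.shape)
```

```text
(594, 720, 3)
```

View pics/m3.png

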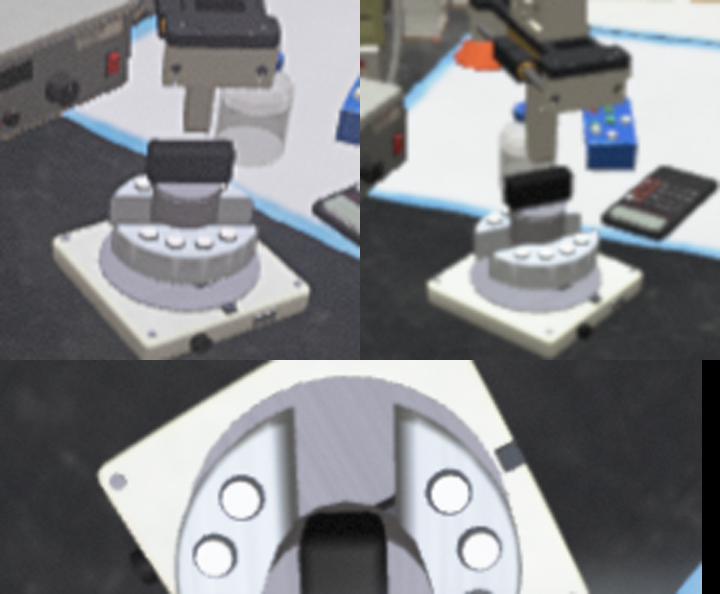

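Run:
```python
from h import *; import pickle
S=pickle.load(open("scene0.pkl","rb"));D=pickle.load(open("side0.pkl","rb"))
P=np.array([[.5054,-.2292,.1105],[.5054,-.2292,.1275],[.505,-.228,.136],[.505,-.228,.106]])
print(proj(S,P),proj(D,P))
from scipy.optimize import least_squares
def tri(a,b): r=least_squares(lambda p:np.r_[proj(S,p[None])[0]-a,proj(D,p[None])[0]-b],[.5,-.23,.1]); return r.x.round(4),r.cost
print(tri([327.7,131.3],[278,121.3]))
# drive edges: pointer near
print(tri([338.5,189.5],[295.8,167]), tri([325,146],[277,129]))
```

```text
[[325.00988868 143.59861454]
 [325.71113311 137.23509832]
 [325.89052624 134.27988039]
 [324.65203576 145.54468101]] [[276.61174228 133.39777922]
 [276.78911913 127.84228087]
 [276.89054427 125.24055162]
 [276.57627334 135.07364637]]
(array([ 0.5016, -0.2281,  0.1465]), np.float64(0.3446856056802154))
(array([ 0.4388, -0.2023,  0.0305]), np.float64(0.09437072465958884)) (array([ 0.4962, -0.2131,  0.1238]), np.float64(10.416617608250785))
```

Run:
```python
import cv2, pickle
s,d=pickle.load(open("w2.pkl","rb"))
cv2.imwrite("pics/w2.png",cv2.resize(d["image"][90:384,100:412],None,fx=2,fy=2,interpolation=cv2.INTER_CUBIC))
```

```text
(no output)
```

View pics/w2.png

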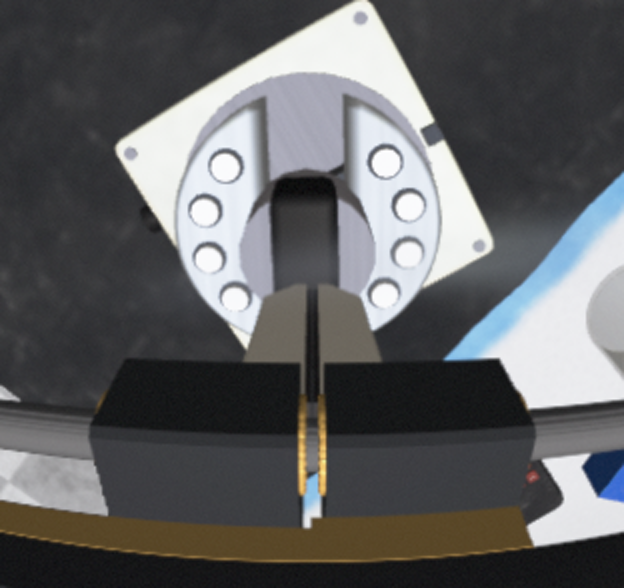

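Run:
```python
from h import *; import pickle
s,d=pickle.load(open("w2.pkl","rb"))
H=d["hand_eye"]; f=192/np.tan(np.radians(d["fovy"])/2)
for x in(0,.0075):
  for z in(-.03,-.02,-.01,0,.017):
    p=np.linalg.inv(H)@[x,0,z,1]; th=np.arctan2(np.hypot(*p[:2]),p[2]); u=p[:2]/np.hypot(*p[:2])*th*f+[d["cx"],d["cy"]]; print(x,z,u.round(1))
for z in(.106,.118,.136): 
  b=wray(s,d,np.array([[272,183],[337,183]])/2+[100,90],z); print(z,b.round(4),np.linalg.norm(b[0]-b[1]))
for z in(.02,.03):
  c=wray(s,d,np.array([[371,2],[116,148],[494,243]])/2+[100,90],z); print(z,c.round(4),np.linalg.norm(c[0]-c[1]),np.linalg.norm(c[0]-c[2]))
```

```text
0 -0.03 [254.8 254. ]
0 -0.02 [254.8 246.5]
0 -0.01 [254.8 239.6]
0 0 [254.9 233.4]
0 0.017 [254.9 224. ]
0.0075 -0.03 [254.7 242.7]
0.0075 -0.02 [254.8 235.5]
0.0075 -0.01 [254.8 229.1]
0.0075 0 [254.9 223.2]
0.0075 0.017 [254.9 214.4]
0.106 [[ 0.5205 -0.1988  0.106 ]
 [ 0.5355 -0.2167  0.106 ]] 0.023392481501686952
0.118 [[ 0.5233 -0.1975  0.118 ]
 [ 0.5375 -0.2144  0.118 ]] 0.022038961600926606
0.136 [[ 0.5275 -0.1955  0.136 ]
 [ 0.5404 -0.2109  0.136 ]] 0.020008681749786213
0.02 [[ 0.6014 -0.1871  0.02  ]
 [ 0.4625 -0.1335  0.02  ]
 [ 0.5515 -0.3206  0.02  ]] 0.14887118418648987 0.14252020898951973
0.03 [[ 0.6003 -0.1867  0.03  ]
 [ 0.4662 -0.1349  0.03  ]
 [ 0.5521 -0.3157  0.03  ]] 0.14379705240314655 0.13766254411532514
```

Request:
{"name": "servo_tool", "arguments": {
  "plan": "0 0 0 0;0 0 0 0;0 0 0 0;0 0 0 0;0 0 0 0;0 0 0 0;0 0 0 0;0 0 0 0;0 0 0 0;0 0 0 0",
  "grip": -1
}}

```text
t: 4.05
tool_pos: [0.5054, -0.2293, 0.1275]
orientation: [2.952, 1.075, -0.0]
force: [-0.6, -0.2, -0.2]
opening: 0.0628
gripper_force: 0.0
```

Request:
{"name": "servo_tool", "arguments": {
  "plan": "0 0 0.006 0;0 0 0.012 0;0 0 0.018 0;0 0 0.023 0;0 0 0.027 0;0 0 0.03 0;0 0 0.031 0;0 0 0.031 0"
}}

```text
t: 4.72
tool_pos: [0.5052, -0.2291, 0.0961]
orientation: [-2.951, -1.075, 0.001]
force: [-0.0, -0.9, 0.2]
opening: 0.0926
gripper_force: 0.0
```

Request:
{"name": "servo_tool", "arguments": {
  "plan": "0 0 0 0;0 0 0 0;0 0 0 0;0 0 0 0;0 0 0 0;0 0 0 0;0 0 0 0;0 0 0 0;0 0 0 0;0 0 0 0;0 0 0 0;0 0 0 0",
  "grip": 1,
  "grip_force": 8
}}

```text
t: 5.72
tool_pos: [0.5053, -0.229, 0.0965]
orientation: [-2.951, -1.075, 0.0]
force: [-2.1, 1.6, 0.6]
opening: 0.0222
gripper_force: 8.0
```

Request:
{"name": "servo_tool", "arguments": {
  "plan": "0 0 0 2;0 0 0 6;0 0 0 10;0 0 0 15;0 0 0 20;0 0 0 25;0 0 0 30;0 0 0 35;0 0 0 39;0 0 0 42;0 0 0 44;0 0 0 44"
}}

```text
t: 6.72
tool_pos: [0.5053, -0.2293, 0.0962]
orientation: [-3.14, 0.112, 0.001]
force: [0.0, -0.8, -2.2]
opening: 0.0223
gripper_force: 8.0
```

Request:
{"name": "servo_tool", "arguments": {
  "plan": "0 0 0 2;0 0 0 5;0 0 0 8;0 0 0 11;0 0 0 14;0 0 0 16;0 0 0 16;0 0 0 16"
}}

```text
t: 7.38
tool_pos: [0.5049, -0.2289, 0.0957]
orientation: [-3.094, 0.542, 0.002]
force: [-0.4, -0.4, -5.1]
opening: 0.0219
gripper_force: 8.0
```

Request:
{"name": "servo_tool", "arguments": {
  "plan": "0 0 0 0;0 0 0 0;0 0 0 0;0 0 0 0;0 0 0 0;0 0 0 0;0 0 0 0;0 0 0 0;0 0 0 0;0 0 0 0;0 0 0 0;0 0 0 0",
  "grip": -1
}}

```text
t: 8.38
tool_pos: [0.5054, -0.2292, 0.0965]
orientation: [-3.094, 0.545, 0.0]
force: [0.0, -0.3, 0.2]
opening: 0.0922
gripper_force: 0.0
```

Request:
{"name": "servo_tool", "arguments": {
  "plan": "0 0 -0.01 0;0 0 -0.03 0;0 0 -0.06 0;0 0 -0.09 0;0 0 -0.11 0;0 0 -0.12 0;0 0 -0.12 0"
}}

```text
t: 8.97
tool_pos: [0.507, -0.2301, 0.2202]
orientation: [3.092, -0.545, 0.008]
force: [0.7, 0.9, 1.2]
opening: 0.0932
gripper_force: 0.0
```

Run:
```python
from plant import status, eyes
import cv2, numpy as np
b=eyes.read_camera("side")["image"]; a=eyes.read_camera("scene")["image"]; d=eyes.read_camera("wrist")["image"]
c=lambda i,x,y,w,h,k:cv2.resize(i[y:y+h,x:x+w],None,fx=k,fy=k,interpolation=cv2.INTER_CUBIC)
m=np.hstack([c(a,267,118,100,90,4),c(b,228,108,100,90,4)])
m=np.vstack([m,c(d,156,120,200,60,4)])
cv2.imwrite("pics/m4.png",m);print(m.shape)
```

```text
(600, 800, 3)
```

View pics/m4.png

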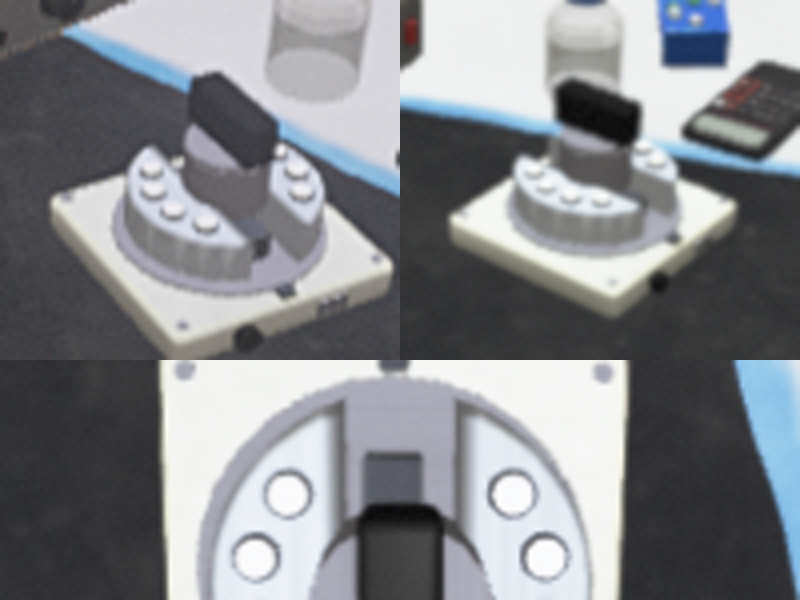

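The pictures show rotor_a down on its deck: the key lies in the middle of its slot and the plate is level. Rotor_b was not touched, and the gripper is open and clear.

```bash
python3 -c "
from plant import robot; print(robot.close_job())"
```

```text
the job is handed in; nothing more can be done
None
```

I turned rotor_a about 60° by its grip bar until its slot dropped over the key. In the last pictures it sits home and level with the gripper clear; rotor_b was left alone, and the job was handed in at about 9 s.

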